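# Move the amber guard to the loaded stage

## Robot

A 6-joint arm with a two-finger parallel gripper is mounted at the origin on the work surface. World frame = base frame: x ahead of the robot, y to its left, z up, the work surface at z = 0. Lengths are in mm, angles in degrees, forces in N, time in s.
With the tool pointing down it reaches from about 325 to 775 mm from the base axis. Payload 9.3 kg.
Tool frame: the origin (TCP) lies at the very end of the fingers, on their centre line; the grasp point (between the pads) lies 19 mm behind it; z points along the fingers, y is the line along which they close (so a half turn about z gives the same grasp; the last joint's range is limited). The gripper opens to 85 mm and grips with 20 to 120 N. Pads are 22 mm wide; open, the fingers measure 114 mm over their backs; the gripper's body (76 mm by 85 mm) begins 54 mm behind the grasp point. The pads swing forward as they close: fully open they stand 13 mm farther back than shut.
Start: joints at [63.392, 14.817, 1.232, 76.415, 0, 81.257], TCP at [168.726, 523.477, 206.279] pointing down, gripper open.
Joint ranges: [-174.27, 174.27], [-52.1, 104.24], [-59.71, 78.15], [-110.17, 111.67], [-87.03, 83.33], [-180, 180]. Speed limits (degrees/s): [127.2, 127.2, 159.86, 180, 180, 180].

## Interface

Orientations are given as [roll, pitch, yaw] about the fixed x, y, z axes, in that order (R = Rz(yaw) Ry(pitch) Rx(roll)).
In Python, from workcell import arm gives the robot as it stands. Calls block until the motion is done:
- arm.goto(position, orientation): joint-space move of the TCP to a pose.
- arm.movel(position, rot=None, feed=150): straight line of the TCP; rot=None keeps the orientation; feed is the mean speed in mm/s.
- arm.set_joints(angles): joint-space move.
- arm.move_gripper(opening, grasp_force=None): opening from 0.0 (shut) to 1.0 (fully open); grasp_force is the grip in N (None keeps the last); returns when the fingers have stopped.
- arm.pause(seconds).
- arm.ik(position, orientation): joint angles nearest the present ones, or None.
- arm.get_state(): the state.
- arm.grab_frame(name): name is "scene" or "top" or "wrist"; returns a dict with "image" (420x560x3 uint8, red, green, blue), "fx", "fy", "cx", "cy" (pixels), "origin" and "orientation" of the camera in the world. Camera axes: x right, y down, z forward; pixel columns grow to the right and rows downward; lengths in mm; the calibration is good to about 2 mm. A picture is of the moment at which its call begins. There is no depth.
A pose or a line that the arm cannot do raises arm.MotionError and nothing moves.
- arm.close_job(): hands the job in; it is judged then, once.
Trained networks look in a picture, given as the dict that the camera call returned (one of the last four; its "shot" number tells which), for a name from the list of things; names that differ only in an ending like _2 or _b are one class to them, and where a whole thing is asked for, a point or a joint stands for the part that bears it (a point fixed in the world has none). Each returns a list of dicts, best first, with "p" (0 to 1); they miss things now and then, are a little off and sometimes report something else, mostly with a low value. They report only what shows in the picture. A call takes as long as a camera call. They do not tell look-alikes from the thing itself.
- arm.boxes_of(picture, query): "pixel" ([column, row] in pixels, amid what is visible of it).
The state is a dict: "time": time; "joint_positions": joint angles; "qd": joint speeds; "effort": joint torques, N m; "tcp_pos": TCP position; "tool_rot": TCP orientation; "force": force on the tool from outside, world axes, zero at the start; "moment": the same for the moment, N m; "grip_width": opening from 0.0 (shut) to 1.0 (fully open); "gripper_force": force on a finger pad.
Only numpy, scipy, OpenCV 4.12 (cv2) and the standard library are available. Lean on these libraries where they do the work, as an engineer would, in place of code of your own. Each camera call takes 0.05 s, during which the arm holds its last target. There are 200 camera calls.

## Task

The amber guard flap hangs on the empty sample stage; move it to the stage that carries the black mounted sample. Squeeze its red thumb piece towards the black tab to draw the sprung hinge pin, lift the guard straight off, set it down gently in the other stage's hinge bracket until it rests fully home, and only then let the pin spring into its hole so that the guard hangs freely and level there. Do not force or drop the guard, and leave everything else on the bench where it is.

Things in the scene. Friction and masses are not known exactly. Their poses are not given: they have to be found in the camera images.
- guard: amber guard, about 0.2 kg: steel bar, 14 mm diameter, 120 mm long along its y axis, with a clear amber flap (104 mm wide) hanging to 76 mm below the axis. Origin: on the bar's axis at mid-length; z up. At +y a fixed 8 mm stub reaches y +76; at -y the sprung 8 mm brass pin reaches y -74. Two upright grips, 24 mm (x) x 6 mm (y), rise from the bar to 48 mm above the axis. It hangs upright by itself.
- guard_grip (a point): on the guard at y +4, 32 mm above its axis: midway between the outer faces of the two grips when fully squeezed. Fixed black tab: outer face at guard y +20. Red thumb piece, carried by the pin: outer face at y -26 with the pin out, -12 fully drawn; so 46 mm across, 32 mm at the hard stop. Centre the hand here, or squeezing pushes the guard on an ear (3 mm play each way).
- guard_pin (a joint): travel of the sprung pin, m: 0 fully out, 0.014 fully drawn (along guard +y). Spring: 5 N out, 10 N drawn. Drawn 11 mm it clears the hole when the guard is mid-way between the ears, 14 mm when it is hard over to -y. Let go with the guard more than 2 mm too high, its tip meets the ear's face and may stick there.
- stage_bare: the empty stage where the guard hangs at the start: black base plate 150 (x) x 180 (y) x 18 mm, sample table 70 mm tall on its +x half with micrometers out to +x and -y, two 14 mm posts (155 mm tall, at x -11, y +-69) with an aluminium hinge bracket. Origin: centre of the underside; z up; the hinge lies along y at x -45.
- stage_loaded: the stage with the black sample, where the guard must go, same form: black base plate 150 (x) x 180 (y) x 18 mm, sample table 70 mm tall on its +x half with micrometers out to +x and -y, two 14 mm posts (155 mm tall, at x -11, y +-69) with an aluminium hinge bracket. Origin: centre of the underside; z up; the hinge lies along y at x -45.
- bare_axis (a point): middle of the hinge bracket's axis on the empty stage, 140 mm above the bench. Ears with inner faces 63 mm and outer faces 75 mm either side along y. +y ear: open-topped slot 11 mm wide, V mouth reaching 22 mm above the axis. -y ear: closed 11 mm square hole, lead-in lip up to 26 mm above the axis, ledge carrying the end of the bar. The guard rests with its axis 0.5 mm below this axis.
- loaded_axis (a point): where the same bracket's axis would be on the loaded stage if set to 140 mm above the bench. Its x and y are true, but the bracket was clamped on its posts by hand: its axis really lies anywhere from 8 mm below to 8 mm above this point. Find the height by feel while lowering the guard: it seats on a rigid stop, and more than 40 N on either stage is forcing it.
- sample: the black mounted sample, disc 32 mm across, 18 mm tall, lying on the loaded stage's table; origin under its centre; leave alone
- driver: screwdriver with a yellow handle lying on the bench, about 200 mm long; leave alone
- bottle: white bottle 52 mm across, 120 mm tall, origin under its centre; leave alone
- loupe: black loupe 42 mm across, 34 mm tall; leave alone
- test_block: steel test block 50 x 50 x 12 mm; leave alone
- tray: blue divided tray 120 x 160 x 30 mm; leave alone
- jar: amber jar 60 mm across, 70 mm tall; leave alone
- wrench: steel wrench lying on the bench; leave alone
Not all that is in view belongs to the job. Of the things like the guard, leave any that is pink; of the rest the smaller one is meant.

How it is judged (in metres and radians):
On the way, in this order (a step that is already met when the one before it is completed fails the run):
1. the pin is drawn while the guard still sits in the empty stage's bracket (value of joint guard_pin above 0.01 m and distance of guard from where it was at the start of the episode below 0.012 m), for 0.1 s.
2. the guard is lifted clear of the empty stage, still level (z of guard in the frame of stage_bare above 0.172 m and contact force between guard and stage_bare below 0.2 N and angle between guard's own y axis and vertical between 1.35 and 1.79 rad), for 0.1 s.
3. the guard rests on the loaded stage's bracket with the pin still drawn (value of joint guard_pin above 0.01 m and contact force between guard and stage_loaded above 1.5 N and x of guard in the frame of stage_loaded between -0.05 and -0.04 m and y of guard in the frame of stage_loaded between -0.006 and 0.006 m and z of guard in the frame of stage_loaded between 0.127 and 0.153 m), for 0.15 s.
At the end, for the whole second after the job is handed in: Guard at rest in the loaded stage's bracket, robot clear: axis within 4 mm across the hinge, 6 mm along it, 127 to 153 mm high, bar level and parallel within 2 degrees, flap hanging within 11 degrees, pin sprung out (within 2 mm) in its hole, the bracket carrying it (x of guard in the frame of stage_loaded between -0.049 and -0.041 m and y of guard in the frame of stage_loaded between -0.006 and 0.006 m and z of guard in the frame of stage_loaded between 0.127 and 0.153 m and angle between guard's own y axis and vertical between 1.5358 and 1.6058 rad and angle between the y axis of guard and the y axis of stage_loaded, either way round below 0.035 rad and angle between guard's own z axis and vertical below 0.2 rad and value of joint guard_pin below 0.002 m and contact force between guard and stage_loaded above 0.5 N and linear speed of guard below 0.03 m/s and angular speed of guard below 0.3 rad/s); the robot touches nothing.
It fails at once if the guard is forced against a stage (more than 40 N) (contact force between guard and stage_loaded above 40 N or contact force between guard and stage_bare above 40 N).
It fails at once if the guard is dropped: it moves faster than 0.3 m/s out of the fingers, or falls below the bracket ((contact force between the fingers and guard below 0.3 N and linear speed of guard above 0.3 m/s) or height (world z) of guard below 0.11 m).
It fails at once if something else on the bench is displaced by more than 25 mm (the sample by more than 8 mm) (distance of sample from where it was at the start of the episode above 0.008 m or distance of any of driver, bottle, loupe, test_block, tray, jar, wrench from where it was at the start of the episode above 0.025 m).
It also fails if it takes over 59 s, if anything falls off the work surface, if the arm or the gripper's body presses on something with over 40 N, if the wrist force passes 120 N, or if a joint passes its speed limit or range.

## Working session

There is one attempt and no reset: what is moved stays moved. The work goes in short steps, each a Python script; the robot and the scene stay as the last script left them, time stands still between calls to the robot, and variables do not carry over. Pictures are saved under pics/ and viewed, at most 11 in all, crops included, and the job is handed in when it is done.

```bash
ls; mkdir -p pics; python3 - <<'E'
from workcell import arm
import cv2, numpy as np
for n in ("scene","top"):
    f=arm.grab_frame(n)
    cv2.imwrite(f"pics/{n}0.png",f["image"][:,:,::-1])
    print(n,f["fx"],f["cx"],f["cy"],f["origin"],f["orientation"])
    for q in ("guard","stage_bare","stage_loaded","sample","guard_grip","jar","bottle"):
        print(q,[(np.round(b["pixel"]).tolist(),round(b["p"],2)) for b in arm.boxes_of(f,q)][:5])
print(arm.get_state())
E
```

```text
pics
scene 476.29244380667825 281.30760651012844 206.58779596908298 [1144.24515452  808.20711238  846.59135316] [-125.64610675   -0.43975083  144.01550271]
guard [([260.0, 170.0], 0.96), ([303.0, 172.0], 0.9), ([393.0, 225.0], 0.61)]
stage_bare [([244.0, 206.0], 0.64)]
stage_loaded [([328.0, 288.0], 0.59)]
sample [([319.0, 283.0], 0.67)]
guard_grip [([301.0, 169.0], 0.83), ([392.0, 226.0], 0.73), ([259.0, 167.0], 0.58)]
jar [([237.0, 303.0], 0.82), ([221.0, 158.0], 0.2)]
bottle [([214.0, 275.0], 0.82), ([259.0, 171.0], 0.57)]
top 533.3938780339475 278.3855371377211 217.03206291763505 [ 448.59787505  -27.66678549 1700.2425978 ] [-175.57065836    0.59841029  -90.7511159 ]
guard [([337.0, 298.0], 0.97), ([328.0, 233.0], 0.62), ([219.0, 306.0], 0.57), ([135.0, 281.0], 0.4)]
stage_bare [([329.0, 223.0], 0.77)]
stage_loaded [([204.0, 222.0], 0.81), ([230.0, 151.0], 0.4)]
sample []
guard_grip [([220.0, 306.0], 0.78), ([332.0, 297.0], 0.59), ([331.0, 239.0], 0.54)]
jar [([230.0, 149.0], 0.75)]
bottle [([259.0, 155.0], 0.69)]
{'time': 0.8, 'joint_positions': array([6.33917605e+01, 1.48154007e+01, 1.23122616e+00, 7.64157773e+01,
       8.78796637e-04, 8.12577389e+01]), 'qd': array([-0.025268  ,  0.02770787,  0.04287475,  0.09503731,  0.06989053,
       -0.09181431]), 'effort': array([-4.84385437e-04, -5.55325627e+01,  3.44715106e+01,  1.23890444e-03,
       -9.90657941e-05, -1.56004649e-07]), 'tcp_pos': array([168.71966958, 523.46930271, 206.28658757]), 'tool_rot': array([ 1.79999819e+02, -8.61279289e-04,  1.62134022e+02]), 'force': array([ 0.77799815, -0.95402434,  0.24961829]), 'moment': array([-0.06552586, -0.03522831, -0.02258562]), 'gripper_force': 0.0, 'grip_width': 1.0038310360479166}
```

View pics/scene0.png

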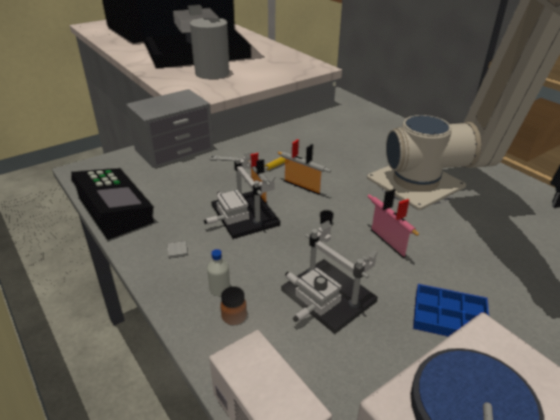

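View pics/top0.png

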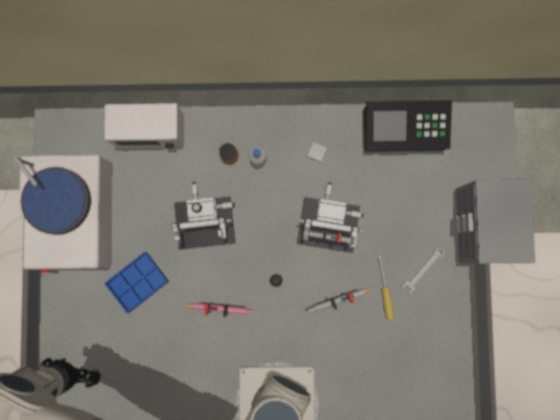

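The guard on the bare stage is at about (331,237) in the top view. The free-standing amber guard at (337,298) is the larger look-alike, and there is a pink one at (220,308). The loaded stage, with the sample, is at (203,222). Next I'll compute rough positions and look from above each stage.

```bash
cat > h.py <<'E'
from workcell import arm
import cv2, numpy as np
from scipy.spatial.transform import Rotation as Ro
def rot(f): return Ro.from_euler('xyz',f["orientation"],degrees=True).as_matrix()
def back(f,px,z):
    d=rot(f)@np.array([(px[0]-f["cx"])/f["fx"],(px[1]-f["cy"])/f["fy"],1])
    o=np.array(f["origin"]); return (o+d*(z-o[2])/d[2])[:2]
def proj(f,P):
    q=(np.atleast_2d(P)-f["origin"])@rot(f)
    return np.c_[f["fx"]*q[:,0]/q[:,2]+f["cx"],f["fy"]*q[:,1]/q[:,2]+f["cy"]]
def save(f,n): cv2.imwrite(f"pics/{n}.png",f["image"][:,:,::-1]); np.save(f"pics/{n}.npy",f,allow_pickle=True)
def load(n): return np.load(f"pics/{n}.npy",allow_pickle=True).item()
E
python3 - <<'E'
from h import *
f=arm.grab_frame("top"); save(f,"top1")
B=back(f,(331,237),172); L=back(f,(203,232),140)
print(B,L,back(f,(337,298),50))
for n,c in (("wL",L),("wB",B)):
    for z in (380,340):
        try: arm.goto([c[0]-40,c[1],z],[180,0,180]);break
        except arm.MotionError as e: print(e)
    w=arm.grab_frame("wrist"); save(w,n)
    print(n,w["origin"],w["orientation"],w["fx"],arm.get_state()["tcp_pos"],arm.get_state()["joint_positions"],arm.get_state()["time"])
    for q in ("guard","guard_grip","sample"): print(q,[(np.round(b["pixel"]).tolist(),round(b["p"],2)) for b in arm.boxes_of(w,q)][:4])
E
```

```text
[ 507.75946144 -163.11498814] [528.72822069 208.6426538 ] [ 325.36329917 -188.41819607]
wL [419.93627792 210.07183316 547.45136212] [ 1.64465167e+02 -4.31512712e-02  9.00243084e+01] 339.2806894150731 [488.3453165  209.33698183 379.71901747] [1.41457131e+01 1.38453621e+01 2.50162856e+01 1.01200514e+02
 7.74766963e-03 1.40895833e+01] 2.6583
guard [([256.0, 13.0], 0.69), ([14.0, 30.0], 0.67), ([19.0, 182.0], 0.63)]
guard_grip [([18.0, 22.0], 0.87), ([256.0, 16.0], 0.73), ([16.0, 180.0], 0.72), ([53.0, 200.0], 0.66)]
sample [([298.0, 242.0], 0.64)]
wB [ 399.41388906 -161.57690533  547.76834952] [ 1.64422881e+02 -4.83186586e-02  9.00322057e+01] 339.2806894150731 [ 468.08196643 -162.18087658  380.08748072] [-2.88331233e+01  9.96084211e+00  1.99734581e+01  1.00004778e+02
  1.11665085e-02 -2.89092079e+01] 4.25
guard [([284.0, 198.0], 0.9), ([258.0, 51.0], 0.77), ([517.0, 27.0], 0.61)]
guard_grip [([518.0, 30.0], 0.97), ([264.0, 47.0], 0.78), ([393.0, 98.0], 0.66)]
sample [([547.0, 252.0], 0.68)]
```

```bash
python3 - <<'E'
import cv2
for n in ("wL","wB"):
    i=cv2.imread(f"pics/{n}.png")[100:380,120:440]; cv2.imwrite(f"pics/{n}c.png",cv2.resize(i,(800,700),interpolation=cv2.INTER_CUBIC)[:600])
E
```

```text
(no output)
```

View pics/wLc.png

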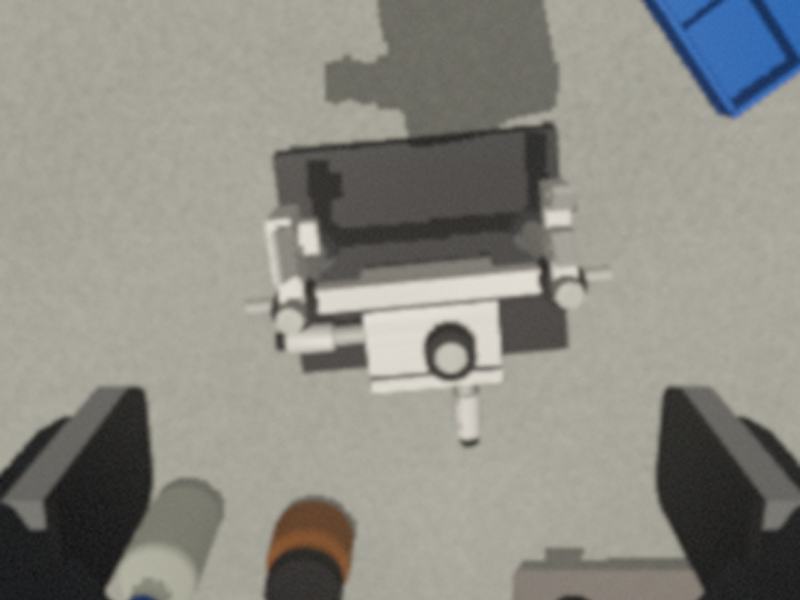

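View pics/wBc.png

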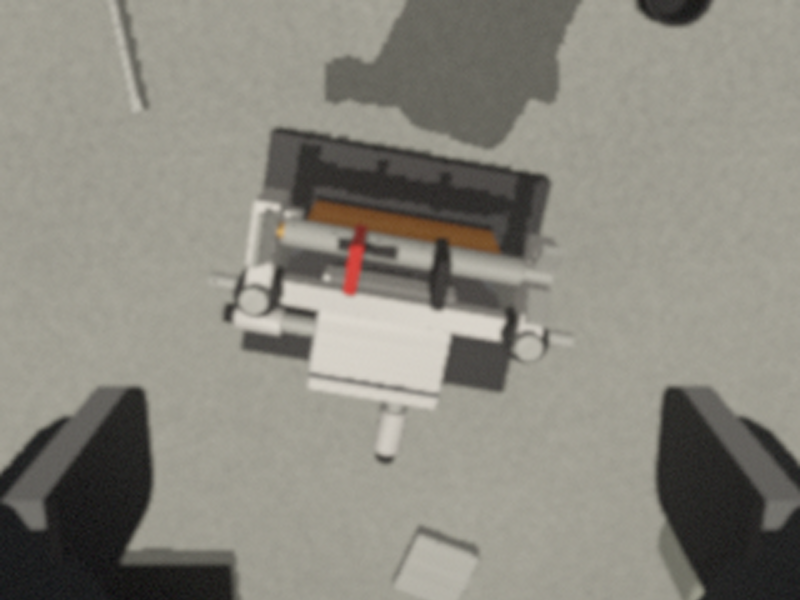

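Both views are clear. In full-frame pixels the loaded stage's post tops are near (236,227) and (348,217), and the bare stage's near (222,219) and (332,238). The red thumb piece is on the -y side. Now I'll fit the stage poses to these landmarks.

```bash
cat > fit.py <<'E'
from h import *
from scipy.optimize import least_squares
def fit(n,L,x0):
    f=load(n); M=np.array([l[:3] for l in L],float); U=np.array([l[3:] for l in L])/2.5+[120,100]
    def W(p):
        c,s=np.cos(p[2]),np.sin(p[2]); return np.c_[p[0]+c*M[:,0]-s*M[:,1],p[1]+s*M[:,0]+c*M[:,1],M[:,2]]
    r=least_squares(lambda p:(proj(f,W(p))-U).ravel(),x0,loss='soft_l1',x_scale=[1,1,.01])
    p=r.x; c,s=np.cos(p[2]),np.sin(p[2])
    print(n,p[:2],np.degrees(p[2]),"axis",p[:2]+[c*-45,s*-45]); print(np.round(proj(f,W(p))-U,1).tolist()); return p
if __name__=="__main__":
    fit("wL",[(-11,-69,155,290,318),(-11,69,155,569,293),(-75,-90,18,275,153),(-75,90,18,553,125),(75,90,18,568,347)],[540,208,.1])
    p=fit("wB",[(-11,-69,155,255,298),(-11,69,155,529,346),(-75,-90,18,278,128),(-75,90,18,549,178),(75,-90,18,242,348),(75,90,18,504,390)],[540,-163,-.1])
    fit("wB",[(-33,-23,187.5,351,293),(-33,17,187.5,438,305),(-45,20,187.5,446,0*1+245+30)][:2],[540,-163,-.17])
E
python3 fit.py
```

```text
wL [566.81138701 223.9961449 ] 5.654299229378819 axis [522.03033569 219.5624734 ]
[[-0.5, 0.6], [0.4, 0.1], [-2.0, -0.4], [1.7, -0.6], [0.1, 0.3]]
wB [ 554.9628732  -167.79107927] -10.21872080640912 axis [ 510.67667693 -159.80779547]
[[-0.2, 0.3], [0.7, -0.1], [-2.6, -0.5], [1.9, -0.2], [-0.5, 0.0], [0.0, 0.8]]
wB [ 554.09076643 -166.84459297] -8.264788027339353 axis [ 509.5581221 -160.3759309]
[[-0.3, -0.0], [0.3, 0.0]]
```

```bash
cat >> h.py <<'E'
B=dict(x=510.7,y=-159.8,t=-10.2); L=dict(x=522.0,y=219.6,t=5.65)
def pt(S,dx,dy):
    c,s=np.cos(np.radians(S["t"])),np.sin(np.radians(S["t"])); return [S["x"]+c*dx-s*dy,S["y"]+s*dx+c*dy]
def ori(S): return [180,0,((180+S["t"]+180)%360)-180]
E
python3 - <<'E'
from h import *
ims=[]
for n,S in (("cL",L),("cB",B)):
    arm.goto([*pt(S,0,4),300],ori(S)); arm.goto([*pt(S,0,4),240],ori(S)); arm.pause(.2)
    w=arm.grab_frame("wrist"); save(w,n); s=arm.get_state(); print(s["tcp_pos"],pt(S,0,4),s["tool_rot"],s["time"])
    print(np.round(proj(w,[[*pt(S,-11,-69),155],[*pt(S,-11,69),155]]),1).tolist())
    i=w["image"][150:320,160:400,::-1]; cv2.imwrite(f"pics/{n}c.png",cv2.resize(i,(800,567),interpolation=cv2.INTER_CUBIC))
E
```

```text
[522.40309424 223.53797609 241.77840633] [np.float64(521.6061945510444), np.float64(223.58056745557374)] [ 1.79975855e+02  1.56345002e-01 -1.74371388e+02] 6.475
[[185.0, 183.0], [364.7, 182.9]]
[ 512.13770529 -155.97683649  241.61352297] [np.float64(511.40833896127833), np.float64(-155.86321756812305)] [-1.79962714e+02  1.40435062e-01  1.69822680e+02] 8.5083
[[185.0, 183.5], [364.7, 183.5]]
```

View pics/cLc.png

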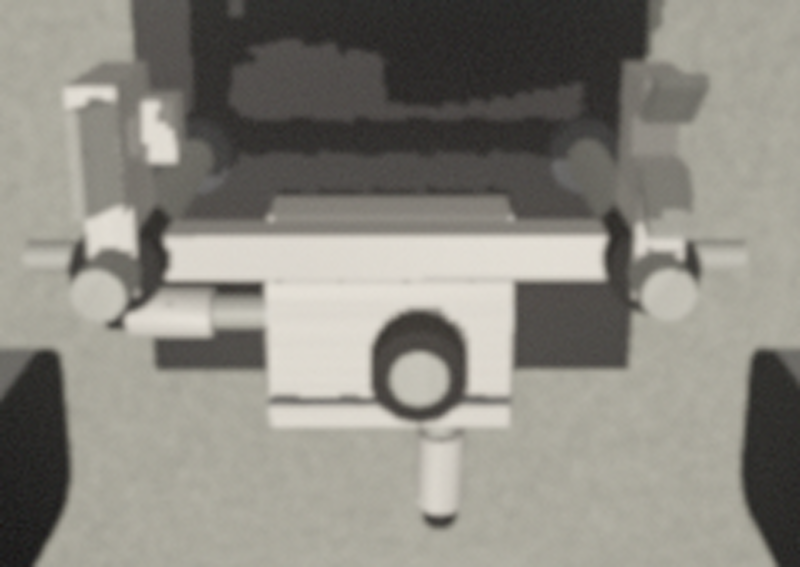

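View pics/cBc.png

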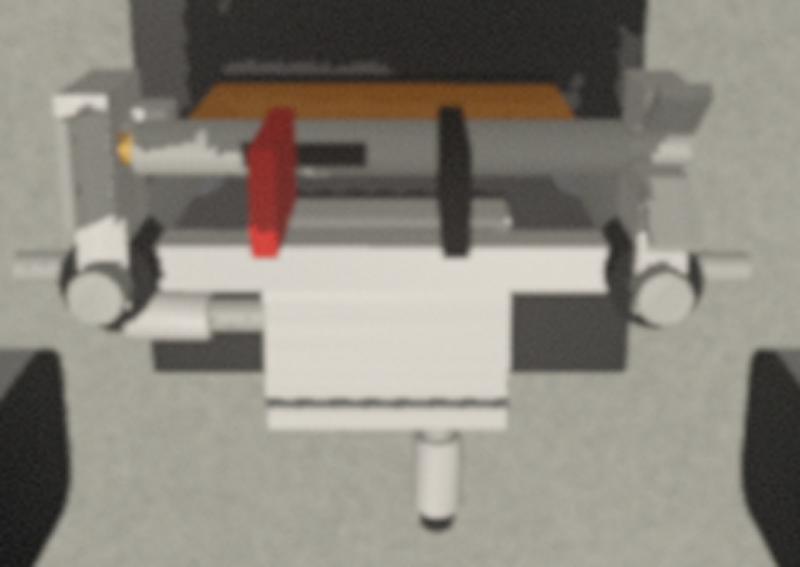

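Both close views are consistent. In full-frame pixels the post tops are at (190,238.5) and (361,238) on the loaded stage, and (189,239) and (360,239) on the bare one. My predicted rows used the wrong offset: the posts are 34 mm ahead of the axis. I'll recompute.

```bash
python3 - <<'E'
from h import *
O=np.array
for n,S,P in (("cL",L,[(99,295),(669,294)]),("cB",B,[(96,298),(666,298)])):
    f=load(n); U=O(P)/3.3333+[160,150]
    w=[back(f,u,155) for u in U]; m=(w[0]+w[1])/2; d=w[1]-w[0]
    t=np.degrees(np.arctan2(-d[0],d[1])); c,s=np.cos(np.radians(t)),np.sin(np.radians(t))
    print(n,"span",np.hypot(*d),"yaw",t,"axis",m-34*O([c,s]),"was",S)
    print(f["origin"],f["orientation"])
f=load("cB")
# guard x: pin/stub/bar; pin tip brass (125,150), bar centreline rows ~146 ; grips' top far edge row 255
U=lambda u:O(u)/3.3333+[160,150]
for nm,u,z in (("redtopfar",(265,256),187.5),("blktopfar",(456,256),187.5),("red outer",(250,250),187.5),("blk outer",(469,250),187.5),("pin",(125,150),143.5),("bar",(400,147),146)):
    w=back(f,U(u),z)-O([B["x"],B["y"]]); a=np.radians(B["t"]); print(nm, w[0]*np.cos(a)+w[1]*np.sin(a), -w[0]*np.sin(a)+w[1]*np.cos(a))
s=arm.get_state(); print(s["tcp_pos"],s["time"],s["force"])
E
```

```text
cL span 137.5278261170501 yaw 5.689479975297251 axis [522.59456647 219.66087165] was {'x': 522.0, 'y': 219.6, 't': 5.65}
[453.8274043  217.58449894 409.57412902] [ 1.64256316e+02 -6.35101266e-02  9.56073410e+01]
cB span 137.5387724029936 yaw -10.179422045569819 axis [ 511.59710851 -160.64360187] was {'x': 510.7, 'y': -159.8, 't': -10.2}
[ 444.35366411 -142.8654987   409.41208777] [ 1.64286522e+02 -1.45625959e-03  7.98211694e+01]
redtopfar 12.460620032817696 -24.05233179133203
blktopfar 12.446293436103845 15.718640365104878
red outer 11.137971117066634 -27.127266542157315
blk outer 11.121562392172981 18.4045789301756
pin 1.1550248324502022 -62.90990027951813
bar -0.2675135960264573 3.915555280433678
[ 512.13770529 -155.97683649  241.61352297] 8.5083 [-0.10388189 -0.62116057  0.00380036]
```

```bash
sed -i 's/^B=.*/B=dict(x=511.4,y=-160.4,t=-10.2); L=dict(x=522.4,y=219.6,t=5.67)/' h.py; python3 - <<'E'
from h import *
def st(m):
    s=arm.get_state(); print(m,np.round(s["tcp_pos"],1),np.round(s["force"],1),np.round(s["tool_rot"],2),round(s["grip_width"]*85,1),round(s["gripper_force"],1),s["time"])
arm.move_gripper(.78)
g=pt(B,0,4); arm.movel([*g,200],rot=ori(B)); st("200 want %s"%np.round(g,1))
arm.movel([*g,152.5],feed=80); st("down")
arm.move_gripper(0,grasp_force=35); arm.pause(.3); st("closed")
w=arm.grab_frame("wrist"); save(w,"grip"); cv2.imwrite("pics/gripc.png",w["image"][:,:,::-1])
E
```

```text
200 want [ 512.1 -156.5] [ 511.9 -156.4  200.2] [ 0.4 -1.   1. ] [ 1.7999e+02 -4.0000e-02  1.6980e+02] 66.3 0.0 9.2583
down [ 512.4 -156.6  153. ] [ 0.6  1.  -0.1] [-1.7999e+02  4.0000e-02  1.6980e+02] 66.2 0.0 10.0
closed [ 513.2 -157.1  154.5] [-1.3 -0.2 10.5] [-179.92    0.22  169.8 ] 30.3 35.0 10.7167
```

View pics/gripc.png

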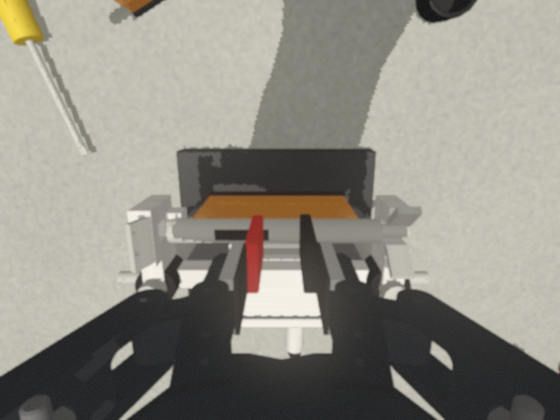

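The red and black grips are squeezed together at x≈255 and 310, and the brass pin is withdrawn, with no brass showing at the left end of the bar. Next I'll lift straight up and carry it over.

```bash
cat >> h.py <<'E'
def st(m=""):
    s=arm.get_state(); print(m,np.round(s["tcp_pos"],1),np.round(s["force"],1),np.round(s["tool_rot"],2),round(s["grip_width"]*85,1),round(s["gripper_force"],1),round(s["time"],2)); return s
E
python3 - <<'E'
from h import *
g=pt(B,0,4)
for z,f in ((156,10),(170,30),(205,40)):
    arm.movel([*g,z],feed=f); st(z)
arm.pause(.2)
arm.movel([*g,280],feed=150); st()
h=pt(L,0,4); arm.movel([*h,280],rot=ori(L),feed=180); arm.pause(.2); st("over L")
arm.movel([*h,215],feed=100); arm.pause(.3); st(np.round(h,1))
w=arm.grab_frame("wrist"); save(w,"ovL"); cv2.imwrite("pics/ovLc.png",w["image"][:,:,::-1])
E
```

```text
156 [ 512.  -156.2  155.8] [ 0.7  0.6 -0.6] [ 1.7996e+02 -3.0000e-02  1.6981e+02] 29.8 35.8 11.27
170 [ 512.1 -156.5  170. ] [-1.1  0.4 -3.6] [-180.     0.   169.8] 29.9 34.8 11.88
205 [ 512.  -156.4  204.7] [-0.5  0.2 -3.5] [ 1.7999e+02 -2.0000e-02  1.6980e+02] 29.8 34.8 12.91
 [ 511.9 -156.4  279.2] [ 0.2 -0.6 -3.5] [ 1.7999e+02 -5.0000e-02  1.6980e+02] 29.9 34.9 13.76
over L [522.1 223.2 280.1] [-0.8 -0.6 -2.3] [-180.      0.   -174.36] 29.7 34.9 16.22
[522.  223.6] [522.1 223.6 215.4] [ 0.3 -0.3 -2.7] [ 1.7999e+02  4.0000e-02 -1.7433e+02] 29.9 34.9 17.32
```

View pics/ovLc.png

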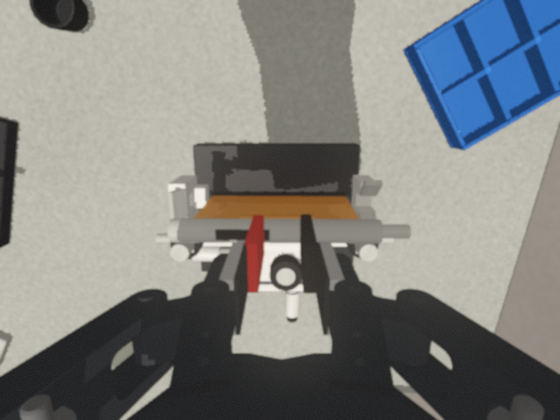

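The guard is held level over the loaded bracket, with the bar in row 232, parallel to the bracket, and its ends just outside the ears' lines. Next I'll lower it by feel.

```bash
python3 - <<'E'
from h import *
h=pt(L,0,4); b=np.mean([arm.get_state()["force"] for _ in range(5)],0); print(b)
arm.movel([*h,192],feed=60)
z=192
while z>144:
    z-= 2 if z>172 else 1
    arm.movel([*h,z],feed=12)
    s=arm.get_state(); f=s["force"]-b
    print(z,np.round(s["tcp_pos"],1),np.round(f,1),round(s["time"],2))
    if f[2]>5 or np.hypot(*f[:2])>8: break
arm.pause(.3); s=st("end"); print(s["force"]-b)
w=arm.grab_frame("wrist"); save(w,"seat"); cv2.imwrite("pics/seatc.png",cv2.resize(w["image"][140:320,150:420,::-1],(800,533),interpolation=cv2.INTER_CUBIC))
E
```

```text
[-0.45415102 -0.33656119 -3.787907  ]
190 [522.  223.6 190.1] [0.3 0.7 0.1] 18.22
188 [522.  223.6 187.9] [0.  0.9 1.1] 18.53
186 [522.  223.6 185.9] [0.5 0.4 1.2] 18.85
184 [522.  223.6 183.9] [0.3 0.5 1.9] 19.17
182 [522.  223.6 181.9] [1.1 0.2 0.7] 19.48
180 [522.  223.6 179.9] [-0.4  0.5  0.9] 19.8
178 [521.9 223.6 177.9] [0.3 0.5 1.7] 20.12
176 [522.  223.6 175.9] [1.  0.2 1. ] 20.43
174 [521.9 223.6 173.9] [1.1 0.5 0.6] 20.75
172 [521.9 223.6 171.9] [0.2 0.2 0.8] 21.07
171 [522.  223.6 170.9] [0.  0.9 1.1] 21.32
170 [522.  223.6 169.9] [0.5 1.  0.8] 21.57
169 [522.  223.6 168.9] [0.6 0.1 1.5] 21.82
168 [522.  223.6 167.9] [0.1 0.5 1.9] 22.07
167 [522.  223.6 166.9] [ 0.3 -0.3  1. ] 22.32
166 [522.  223.6 165.9] [-0.1  0.4  1. ] 22.57
165 [522.  223.6 164.9] [1.  0.3 1. ] 22.82
164 [522.  223.6 163.9] [1.  0.4 1.2] 23.07
163 [522.  223.6 162.9] [-0.6  0.6  1.8] 23.32
162 [522.  223.6 161.9] [-0.4  0.6  1.7] 23.57
161 [522.  223.6 160.9] [0.7 0.2 2.1] 23.82
160 [522.  223.6 159.9] [0.9 0.8 1. ] 24.07
159 [522.  223.6 159. ] [0.4 0.9 1. ] 24.32
158 [522.  223.6 157.9] [0.3 0.  1. ] 24.57
157 [521.9 223.6 156.9] [0.8 0.8 1.8] 24.82
156 [522.  223.6 155.9] [0.1 1.3 1.4] 25.07
155 [521.9 223.6 154.9] [-0.2  0.1  1. ] 25.32
154 [522.  223.5 153.9] [0.4 0.2 1.9] 25.57
153 [522.  223.6 152.9] [1.2 0.9 1.2] 25.82
152 [522.  223.6 151.9] [0.6 0.6 1.7] 26.07
151 [522.  223.6 151. ] [0.4 0.3 0.7] 26.32
150 [522.  223.6 150.1] [0.7 0.4 1.6] 26.57
149 [522.2 223.8 149.4] [-0.   2.9  5.9] 26.82
end [522.1 223.8 149.3] [-1.1  3.6  4.6] [ 1.7998e+02  3.0000e-02 -1.7432e+02] 29.4 38.2 27.12
[-0.6622062   3.94812744  8.3835967 ]
```

View pics/seatc.png

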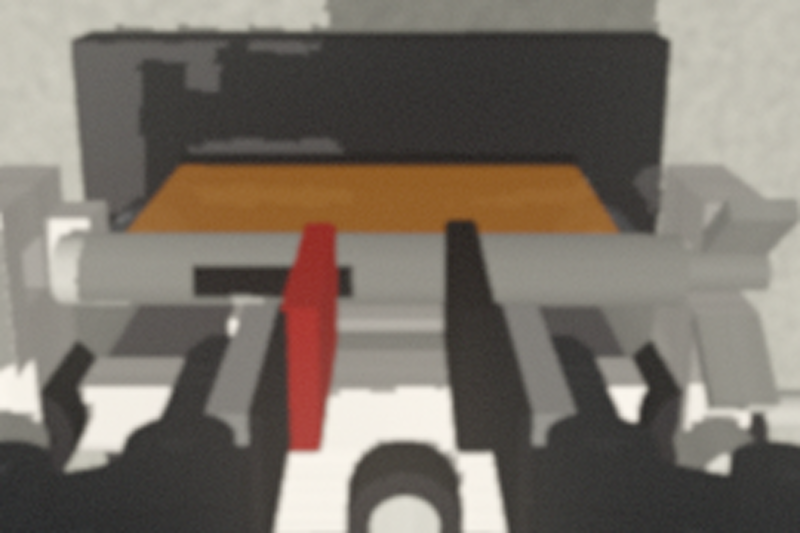

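Contact came at TCP z≈149.5. The stub lies in the right-hand slot, and the bar-to-ear pixels match those of the seated view on the bare stage. I'll press slightly to confirm a rigid stop, then release step by step while following the pads down.

```bash
python3 - <<'E'
from h import *
h=pt(L,0,4)
arm.movel([*h,148.2],feed=8); arm.pause(.25); s=st("press")
if s["tcp_pos"][2]>148.6 and s["force"][2]>3:
    z=148.2
    for o in (.40,.44,.48,.52,.56,.62):
        arm.move_gripper(o); s=st(o)
        if s["force"][2]<6 and z>147: z-=.4; arm.movel([*h,z],feed=8)
    arm.pause(.2); st("open")
w=arm.grab_frame("wrist"); save(w,"rel"); cv2.imwrite("pics/relc.png",cv2.resize(w["image"][140:320,150:420,::-1],(800,533),interpolation=cv2.INTER_CUBIC))
E
```

```text
press [522.3 224.  148.8] [-0.3  4.8  7.3] [ 1.7996e+02  7.0000e-02 -1.7431e+02] 29.9 40.0 27.67
0.4 [522.1 223.5 148.2] [0.7 2.6 4. ] [-1.8000e+02  1.0000e-02 -1.7433e+02] 34.0 9.9 27.89
0.44 [522.2 222.2 147.8] [ 0.9 -4.8  3.9] [-179.85   -0.   -174.39] 37.6 5.2 28.36
0.48 [522.2 221.8 147.3] [ 1.7 -6.6  3.8] [-1.7981e+02 -2.0000e-02 -1.7441e+02] 40.5 3.5 28.82
0.52 [522.1 221.9 146.6] [-0.1 -6.4  2.3] [-1.7982e+02 -4.0000e-02 -1.7440e+02] 44.2 3.2 29.29
0.56 [522.  222.  146.5] [ 1.4 -4.5  1.5] [-1.7983e+02 -6.0000e-02 -1.7440e+02] 47.4 2.9 29.51
0.62 [521.9 222.6 146.5] [ 1.  -5.1  0.8] [-1.7991e+02 -6.0000e-02 -1.7438e+02] 52.1 2.5 29.73
open [521.9 222.9 146.6] [ 0.1 -5.9 -1.5] [-1.7992e+02 -5.0000e-02 -1.7436e+02] 52.7 2.8 29.93
```

View pics/relc.png

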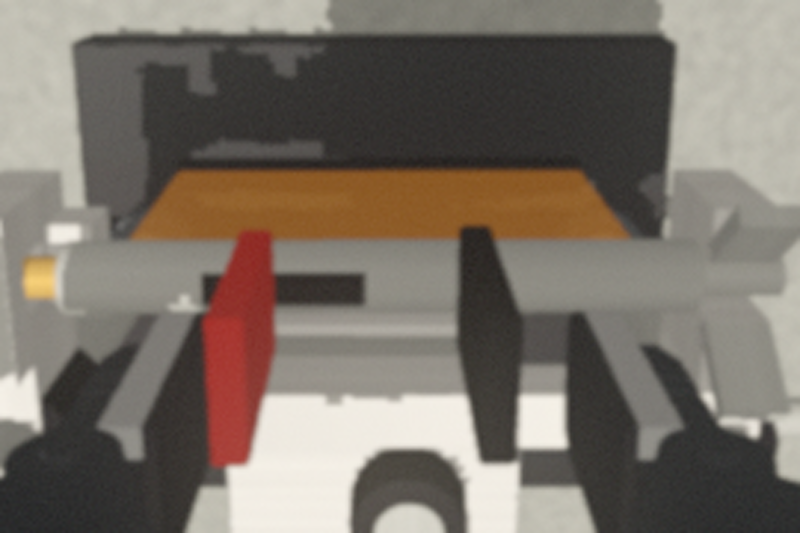

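The brass pin has sprung out into the left ear (25–55, 280), and the grips are back to full spread. The finger still touches the red piece lightly, so I'll open further and retreat.

```bash
python3 - <<'E'
from h import *
h=pt(L,0,4)
for o in (.68,.74,.8): arm.move_gripper(o); s=st(o)
arm.pause(.3); st()
arm.movel([*h,160],feed=30); arm.movel([*h,241.7],feed=100); arm.move_gripper(1.0); arm.pause(.8); st("up")
w=arm.grab_frame("wrist"); save(w,"fin"); i=w["image"][150:320,160:400,::-1]; cv2.imwrite("pics/finc.png",cv2.resize(i,(800,567),interpolation=cv2.INTER_CUBIC))
E
```

```text
0.68 [521.9 223.9 146.9] [ 0.3 -0.7  0.2] [ 1.7996e+02 -1.0000e-02 -1.7432e+02] 57.8 0.0 30.21
0.74 [521.9 223.8 147. ] [ 1.1  0.4 -0. ] [ 179.99   -0.   -174.31] 62.9 0.0 30.43
0.8 [522.  223.6 147. ] [ 0.1  0.2 -0.5] [ 179.99    0.   -174.33] 68.1 0.0 30.66
 [522.  223.6 147. ] [-1.3  0.8  0.6] [ 180.     -0.   -174.33] 67.6 0.0 30.96
up [522.  223.6 241.7] [0.2 0.8 0.5] [ 180.      0.   -174.33] 84.4 0.0 33.62
```

View pics/finc.png

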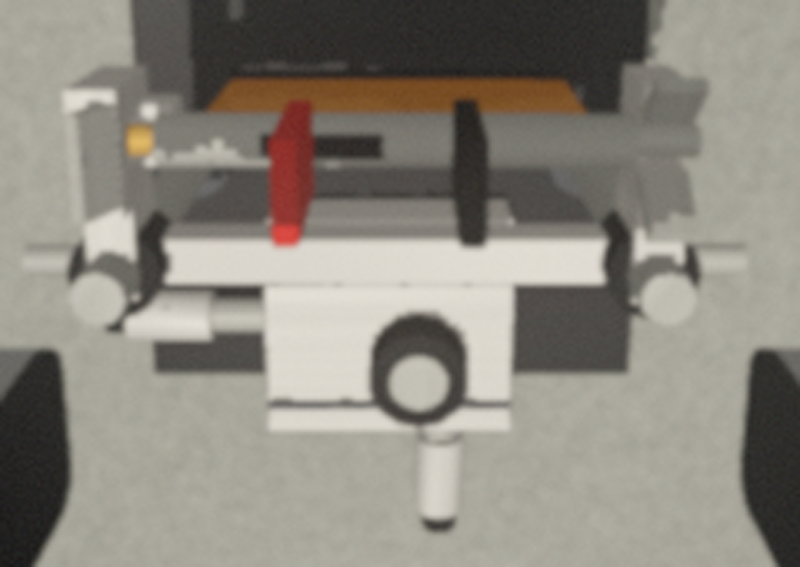

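The guard hangs level in the loaded bracket. The brass pin is in the left ear at (140,140), the stub is in the right slot, and the grips are at full spread (215 px, against 219 px on the slightly higher bare bracket). Handing in.

```bash
python3 -c "
from workcell import arm
print(arm.close_job())"
```

```text
the job is handed in; nothing more can be done
None
```

I moved the amber guard to the loaded stage and handed the job in. The last picture shows it hanging level with the pin sprung into its hole and the robot clear. The hand-in returned no verdict.

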